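Shut and lock the fume filter's hatch

ROBOT

A 6-joint arm with a two-finger parallel gripper is mounted at the origin on the work surface. World frame = base frame: x ahead of the robot, y to its left, z up, the work surface at z = 0. Lengths are in m, angles in rad, forces in N, time in s.
With the tool pointing down it reaches from about 0.325 to 0.85 m from the base axis. Payload 4.4 kg.
Tool frame: the origin (TCP) lies midway between the tips of the shut fingers; the grasp point (between the pads) lies ctrl.hold_point_z behind it (ctrl.hold_point_z is the distance from the TCP to the grasp point, in m); z points along the fingers, y is the direction in which the jaws open and shut (so a half turn about z gives the same grasp; the last joint's range is limited). The gripper opens to 94 mm and grips with 3 to 60 N. Pads are 16 mm wide; open, the fingers measure 119 mm over their backs; the gripper's body (75 mm by 177 mm) begins 78 mm behind the grasp point.
Start: joints at [-1.46, 0.207, 1.542, -0, 1.393, -0.15], TCP at [0.148, -0.556, 0.205] pointing down, gripper open.
Joint ranges: [-2.73, 2.73], [-0.86, 2.22], [0.23, 2.46], [-1.11, 4.25], [0.08, 2.63], [-2.82, 2.82]. Speed limits (rad/s): [2.79, 2.79, 3.14, 3.14, 3.14, 3.14].

INTERFACE

Orientations are given as a unit quaternion [w, x, y, z].
In Python, from cell import ctrl gives the robot as it stands.
- The arm moves only by the tool carry_out, never from a script. Its argument "series" is a list that holds one entry, the list of rows, each a list of 7 numbers: the turn, a rotation vector about the world's x, y, z in rad, then the shift along the world's x, y, z in m, then the finger opening in m, from 0 to 0.094. In form: [[[ax, ay, az, x, y, z, hand], ...]]. A call has 1 to 20 rows; each row is the pose to reach, as a shift and turn from the pose measured when the call began; what a row does not reach only later rows make up. A row lasts 1/12 s, in which the tool goes at most 41.7 mm and 7.16 degrees, less where a joint would pass 70% of its speed; a pose out of reach is approached as far as the arm can. A call with a gripper value outside its range is refused whole. The fingers move at their own pace and stop on an object; "force" is the grip in N (left out, the last holds). Time passes only in rows, so rows that repeat a pose let the fingers close. It gives the time, the measured TCP pose, the force and the opening at its end, in the units of the state.
- ctrl.sense(): the state, without advancing time (a new reading comes with each control period).
- ctrl.capture(name): name is "scene" or "side" or "wrist"; returns the picture (420x560x3 uint8, blue, green, red); there is no depth.
- ctrl.camera_info(name): a dict with "vfov" (degrees; the focal length in pixels is half the picture's height over the tangent of half this angle, whatever the lens; pixels are square), "cx", "cy" (the principal point, pixels), "dist_coeffs" ([k1, k2, p1, p2, k3] as OpenCV has them; the pictures are not rectified), "xyz" and "attitude" of the camera in the world. Camera axes: x right, y down, z forward; pixel columns grow to the right and rows downward; lengths in m; the calibration is good to about 2 mm. A picture is of the moment at which its call begins: read the wrist's pose just before it. camera_info takes no time and is no camera call; for the wrist camera it gives the pose at the moment of the call.
- ctrl.hand_in(): hands the job in, once; it reports no verdict.
The state is a dict: "clock": time; "joints": joint angles; "qd": joint speeds; "joint_torque": joint torques, N m; "tcp_pos": TCP position; "ee_rot": TCP orientation; "ft_force": force on the tool from outside, world axes, zero at the start; "moment": the same for the moment, N m; "finger_gap": finger opening in m.
Only numpy, scipy, OpenCV 4.12 (cv2) and the standard library are available. Lean on these libraries where they do the work, as an engineer would, in place of code of your own. Each camera call takes 0.05 s, during which the arm holds its last target.

TASK

The filter in the bench fume-extractor box has just been changed. Swing the box's lid fully shut, then turn the black wing fastener clockwise, about a quarter turn under light downward pressure, until it drops into its locked detent, and let go. Feel for the drop and do not force the catch, and leave the things around the box where they are.

Things in the scene. Friction and masses are not known exactly. Their poses are not given: they have to be found in the camera images.
- box: grey sheet-steel filter box, 200 (x) by 220 (y) by 100 mm high, fixed to the bench, open at the top below the lid; origin at the centre of its underside, z up. Dark vent slots on its front (-x side); the far (+x) side has a stub of black duct and carries the lid's hinge
- lid (a joint): angle of the lid about the hinge along the top of the box's far (+x) side: 0 = fully shut, resting on the box; grows as the front edge rises (up to 1.3 rad). A stiff friction hinge: the lid stays where it is left and takes about 2 to 8 N at its front edge to push down
- lid_hinge (a point): middle of the lid's hinged edge, level with the lid's upper face; y axis along the hinge, x axis in the lid pointing from the front edge to the hinge, z axis out of the upper face; the hinge line lies 10 mm below it (along its z). The lid is a grey plate 200 by 220 by 10 mm; shut, its upper face is 110 mm above the bench
- lid_push (a point): a free spot on the lid's upper face that is good for pushing the lid down: 15 mm from its front edge, 185 mm from the hinged edge, 70 mm to the +y side of the middle; same axes as lid_hinge
- collar (a point): low steel ring on the lid's upper face around the wing fastener, 62 mm outer diameter, 12 mm high, 150 mm from the hinged edge on the lid's middle line; origin at its centre on the lid's upper face, same axes as lid_hinge
- catch_point (a point): the same point and axes as the collar: here the hidden sprung catch lies below the dial. The wing's pin rides on it, 18 mm from the axis. Pressed, it gives from about 2 N and bottoms hard 5 mm lower at about 7 N. Its notch lies anywhere from 1.02 to 1.68 rad clockwise of released and leaves the pin 0.08 rad of play; behind it is a stop (8 N m per rad, so only about 0.04 rad of give). Over 20 N between pin and catch damages it
- wing_end (a point): end of the wing's bar, on the same level as wing_grip and 22 mm from it, towards the wing's -y. Released, it points to the collar's -y side and the bar lies across the box (within 0.1 rad). The wing turns clockwise seen from above, with light friction. Below the lid it turns a tongue under the box's front lip: the lid must be fully shut first and cannot shut on a turned wing
- wing: black plastic wing fastener: round dial, 49 mm diameter, with an upright bar 44 long, 12 thick, 36 mm high (18 to 54 mm above the lid while not locked). Origin on its axis, level with the lid's upper face, 6 mm lower when locked; bar along its y axis. Not locked, the dial stands 6 mm proud of the collar; in the notch it drops 6 mm, flush with the collar, and cannot turn back
- wing_grip (a point): centre of the upright bar at the height to grip, 40 mm above the wing's origin, 22 mm above the dial's upper face; same axes as the wing. A 5 N spring pulls the wing down, but a firm grip outweighs it: a wing held up in the grip does not drop. Press it down 2 to 3 mm while turning; the pressing force falls away when the notch comes under the pin
- tub: bystander: clear plastic bowl, 90 mm across, 60 mm high, on the bench on the +y side of the box
- driver: bystander: screwdriver 170 mm long lying on the bench on the -y side of the box
- pot: bystander: small white jar, 50 mm across, 60 mm high, on the bench on the -y side of the box

How it is judged:
By the outcome, as a careful person would: the job done as asked, in the order asked, and still so for the second after the job is handed in, with the robot touching nothing.
It also fails if it takes over 70 s, if anything falls off the work surface, if the arm or the gripper's body presses on something with over 40 N, if the wrist force passes 120 N, or if a joint passes its speed limit or range.

## Working session

There is one attempt and no reset: what is moved stays moved. The work goes in short steps, Python scripts to look and compute and a tool call to move; the robot and the scene stay as the last step left them, time stands still between calls to the robot, and variables do not carry over. Pictures are saved under pics/ and viewed, and the job is handed in when it is done.

Besides the shell and the picture viewer there is one more tool, called after "Emit:" by a JSON object that holds its "method" and its "body", one argument or row to a line. carry_out: Moves the arm, as the interface text tells. Its arguments: {"type":"object","properties":{"series":{"type":"array"},"force":{"type":"number"}},"required":["series"]}

```bash
mkdir -p pics; ls; python3 - <<'E'
from cell import ctrl
import cv2
print(ctrl.sense(), ctrl.hold_point_z)
for n in ("scene","side","wrist"):
    print(n,ctrl.camera_info(n)); cv2.imwrite(f"pics/{n}0.png",ctrl.capture(n))
E
```

```text
pics
{'clock': 0.0, 'joints': array([-1.46046930e+00,  2.07403166e-01,  1.54294442e+00, -2.50936111e-05,
        1.39347567e+00, -1.50511161e-01]), 'qd': array([-0.00169161,  0.0013737 ,  0.00102473,  0.00080389,  0.00063417,
        0.00172842]), 'joint_torque': array([-1.71524898e-03, -3.70886135e+01, -2.81416976e+01,  6.96209050e-02,
        3.61443346e-02, -1.65802735e-04]), 'tcp_pos': array([ 0.14817255, -0.55475262,  0.20430488]), 'ee_rot': array([-1.11532467e-03,  9.91506571e-01,  1.30051818e-01,  1.00621054e-05]), 'ft_force': array([ 0.71873263,  1.17283203, -0.75824483]), 'moment': array([-0.05206169,  0.04729668,  0.06235006]), 'finger_gap': 0.09397347853608903} 0.0188
scene {'vfov': 45.76045366878141, 'cx': 276.0204506830973, 'cy': 207.25587543023144, 'dist_coeffs': array([-0.00330951,  0.        ,  0.        ,  0.        ,  0.        ]), 'xyz': array([ 1.25154761, -0.47850611,  0.83633667]), 'attitude': array([-0.369611  ,  0.82831286,  0.37964238, -0.18209113])}
side {'vfov': 45.940137449397014, 'cx': 276.78918755927833, 'cy': 208.57952058191592, 'dist_coeffs': array([-0.1022212,  0.       ,  0.       ,  0.       ,  0.       ]), 'xyz': array([1.24849101, 0.32970392, 0.82639693]), 'attitude': array([-0.19976396,  0.48099923,  0.79566966, -0.30926347])}
wrist {'vfov': 65.50526320726145, 'cx': 275.5648850923888, 'cy': 211.3188023824692, 'dist_coeffs': array([-0.07410122,  0.        ,  0.        ,  0.        ,  0.        ]), 'xyz': array([ 0.21476475, -0.53730412,  0.38448662]), 'attitude': array([ 0.09528651,  0.78729782, -0.60462976, -0.07419889])}
```

View pics/scene0.png

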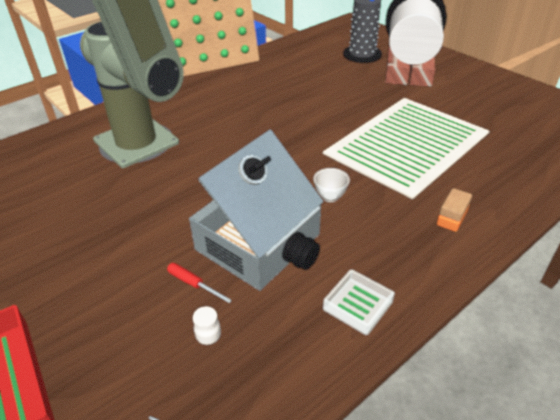

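View pics/side0.png

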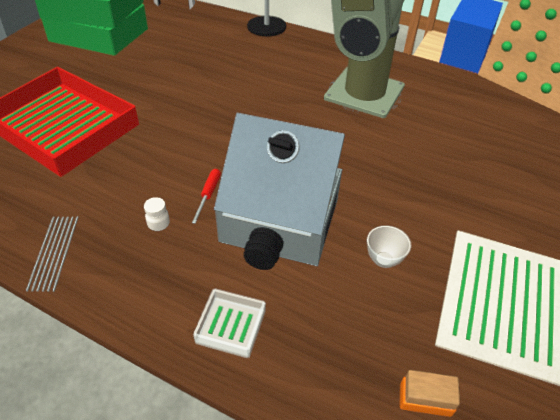

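View pics/wrist0.png

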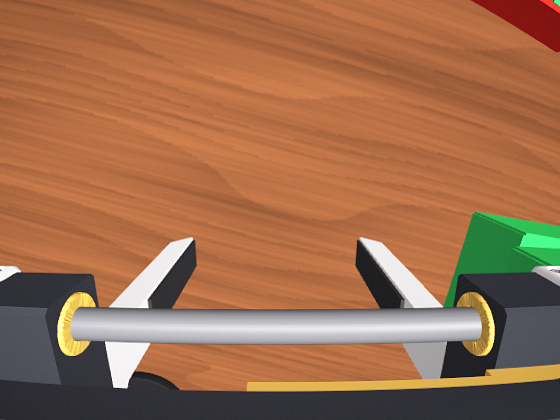

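The scene camera shows the box near (257,215) with its lid open and the wing at (254,168). In the side camera the lid spans (237,115)–(343,133) at its front edge, with the wing at (282,146). I'll enlarge both views to pick corners.

```bash
cat > h.py <<'E'
import numpy as np, cv2
from cell import ctrl
from scipy.spatial.transform import Rotation as R
def rot(q): return R.from_quat([q[1],q[2],q[3],q[0]])
def K(i):
    f=210/np.tan(np.radians(i['vfov'])/2)
    return np.array([[f,0,i['cx']],[0,f,i['cy']],[0,0,1]])
def ray(i,uv):
    p=cv2.undistortPoints(np.array([[uv]],float),K(i),i['dist_coeffs'])[0,0]
    d=rot(i['attitude']).apply([p[0],p[1],1]); return np.array(i['xyz']),d/np.linalg.norm(d)
def plane(i,uv,z):
    o,d=ray(i,uv); return o+d*(z-o[2])/d[2]
def tri(i1,a,i2,b):
    o1,d1=ray(i1,a);o2,d2=ray(i2,b)
    s=np.linalg.lstsq(np.c_[d1,-d2],o2-o1,rcond=None)[0]
    p,q=o1+s[0]*d1,o2+s[1]*d2
    return (p+q)/2,np.linalg.norm(p-q)
def proj(i,P):
    Rm=rot(i['attitude']).inv(); 
    return cv2.projectPoints(np.atleast_2d(np.array(P,float)),Rm.as_rotvec(),-Rm.apply(i['xyz']),K(i),i['dist_coeffs'])[0][:,0]
E
python3 - <<'E'
import cv2
for n,(x,y) in {"scene":(180,120),"side":(200,100)}.items():
    im=cv2.imread(f"pics/{n}0.png")[y:y+185,x:x+160]
    cv2.imwrite(f"pics/{n}0z.png",cv2.resize(im,None,fx=3.2,fy=3.2,interpolation=cv2.INTER_CUBIC)) 
E
```

```text
(no output)
```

View pics/scene0z.png

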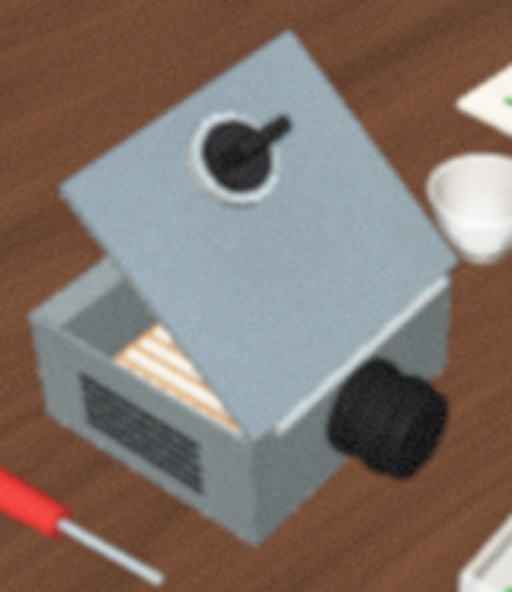

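View pics/side0z.png

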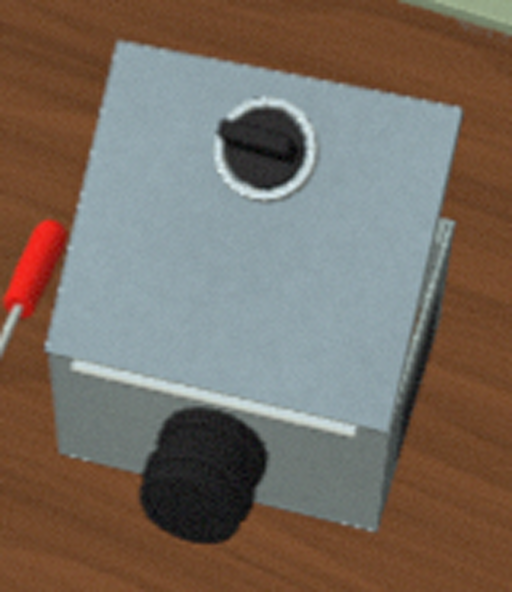

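The picks are lid corners, given as crop pixels divided by 3.2. Scene: (290,30), (62,188), (255,437), (455,265). Side: (462,108), (118,42), (48,350), (388,432). The bar shows at scene (235,155)–(287,122).

```bash
python3 - <<'E'
from h import *
a=ctrl.camera_info("scene");b=ctrl.camera_info("side")
S=lambda p:(p[0]/3.2+180-.35,p[1]/3.2+120-.35)
T=lambda p:(p[0]/3.2+200-.35,p[1]/3.2+100-.35)
pts={"F+":((290,30),(462,108)),"F-":((62,188),(118,42)),"H-":((255,437),(48,350)),"H+":((455,265),(388,432)),
"collar":((234,157),(266,149)),"botcorner-":((257,545),(60,452))}
P={}
for k,(s,t) in pts.items():
    p,e=tri(a,S(s),b,T(t));P[k]=p;print(k,p.round(4),round(e,4))
n=np.linalg.norm
print("w",n(P["F+"]-P["F-"]),n(P["H+"]-P["H-"]),"d",n(P["F+"]-P["H+"]),n(P["F-"]-P["H-"]))
x=(P["H+"]+P["H-"]-P["F+"]-P["F-"])/2
y=(P["H+"]-P["H-"]+P["F+"]-P["F-"])
print("yaw y-axis",np.arctan2(-y[0],y[1]),"yaw x",np.arctan2(x[1],x[0]),"lid angle",np.arcsin(-x[2]/n(x)))
print("bottom corners", plane(b,T((60,452)),0),plane(b,T((374,528)),0),plane(a,S((257,545)),0), plane(a,S((45,410)),0))
print("tub",plane(a,(331,197),0),plane(b,(388,263),0),"pot",plane(a,(207,340),0),plane(b,(157,227),0),"driver",plane(a,(170,267),.01),plane(a,(230,300),0.005))
E
```

```text
F+ [0.5152 0.1108 0.2383] 0.0002
F- [ 0.5545 -0.1048  0.2354] 0.0012
H- [ 0.6994 -0.0752  0.1061] 0.001
H+ [0.6584 0.1374 0.1013] 0.0019
collar [0.5769 0.0114 0.2123] 0.0009
botcorner- [ 6.96e-01 -7.72e-02  3.00e-04] 0.0007
w 0.2191532122018658 0.21663101360713868 d 0.1999604253206895 0.19646606829147487
yaw y-axis 0.1855857225341138 yaw x 0.19293614595679218 lid angle 0.7368838420198498
bottom corners [ 0.6953401  -0.07743101  0.        ] [6.53608193e-01 1.35341881e-01 1.11022302e-16] [ 0.69619412 -0.07713303  0.        ] [ 0.49591678 -0.11510072  0.        ]
tub [0.57818752 0.25464444 0.        ] [0.57928127 0.26681894 0.        ] pot [ 0.72513107 -0.23369643  0.        ] [ 0.72608259 -0.21796197  0.        ] driver [ 0.52005546 -0.1920099   0.01      ] [ 0.67902888 -0.14356135  0.005     ]
```

Lid sizes check out at 219×198 mm, with ray gaps under 2 mm. Yaw is about 0.19 rad and the lid angle about 0.74. Shut, the collar should be at (0.527, 0.001, 0.110), and lid_push is now at about (0.534, 0.073, 0.232). I'll move above lid_push with the fingers shut and the jaw axis across the hinge.

Emit:
{"method": "carry_out", "body": {
  "series": [
    [[0,0,0,0,0,0.05,0],[0,0,0,0,0,0.1,0],[0,0,0,0,0,0.14,0],[0,0,1.5,0.386,0.628,0.14,0],[0,0,1.5,0.386,0.628,0.14,0],[0,0,1.5,0.386,0.628,0.14,0],[0,0,1.5,0.386,0.628,0.14,0],[0,0,1.5,0.386,0.628,0.14,0],[0,0,1.5,0.386,0.628,0.14,0],[0,0,1.5,0.386,0.628,0.14,0],[0,0,1.5,0.386,0.628,0.14,0],[0,0,1.5,0.386,0.628,0.14,0],[0,0,1.5,0.386,0.628,0.14,0],[0,0,1.5,0.386,0.628,0.14,0],[0,0,1.5,0.386,0.628,0.14,0],[0,0,1.5,0.386,0.628,0.14,0],[0,0,1.5,0.386,0.628,0.14,0],[0,0,1.5,0.386,0.628,0.14,0],[0,0,1.5,0.386,0.628,0.14,0],[0,0,1.5,0.386,0.628,0.14,0]]
  ],
  "force": 20
}}

```text
clock: 1.82
tcp_pos: [0.5195, 0.0506, 0.3438]
ee_rot: [-0.001, 0.637, 0.771, -0.001]
ft_force: [0.5, -0.5, 0.4]
finger_gap: 0.0007
```

```bash
python3 - <<'E'
from h import *
s=ctrl.sense();print(s['tcp_pos'],s['ft_force'],s['joints'])
u=np.array([.982,.189]);v=np.array([-.189,.982])
for t in [.8,.737,.65,.55,.45,.35,.25,.15,.08,.03,0,-.02]:
    xy=np.array([.6747,.029])+u*(-.185*np.cos(t)+.01*np.sin(t))+v*.07
    p=np.r_[xy,.1+.185*np.sin(t)+.01*np.cos(t)]
    print(t,p.round(4),(p-s['tcp_pos']).round(3))
E
```

```text
[0.51947485 0.05059048 0.34377601] [ 0.48036964 -0.52759931  0.4218609 ] [-6.85626722e-02  2.14045236e-02  1.46565736e+00 -4.10175742e-04
  1.65648972e+00 -2.59072831e-01]
0.8 [0.5419 0.0747 0.2397] [ 0.022  0.024 -0.104]
0.737 [0.5335 0.0731 0.2317] [ 0.014  0.023 -0.112]
0.65 [0.5228 0.071  0.2199] [ 0.003  0.02  -0.124]
0.55 [0.5117 0.0689 0.2052] [-0.008  0.018 -0.139]
0.45 [0.5022 0.0671 0.1895] [-0.017  0.016 -0.154]
0.35 [0.4942 0.0655 0.1728] [-0.025  0.015 -0.171]
0.25 [0.4879 0.0643 0.1555] [-0.032  0.014 -0.188]
0.15 [0.4833 0.0635 0.1375] [-0.036  0.013 -0.206]
0.08 [0.4812 0.063  0.1248] [-0.038  0.012 -0.219]
0.03 [0.4802 0.0628 0.1155] [-0.039  0.012 -0.228]
0 [0.4798 0.0628 0.11  ] [-0.04   0.012 -0.234]
-0.02 [0.4796 0.0627 0.1063] [-0.04   0.012 -0.237]
```

Emit:
{"method": "carry_out", "body": {
  "series": [
    [[0,0,0,0.014,0.023,-0.03,0],[0,0,0,0.014,0.023,-0.06,0],[0,0,0,0.014,0.023,-0.085,0],[0,0,0,0.014,0.023,-0.1,0],[0,0,0,0.014,0.023,-0.107,0],[0,0,0,0.014,0.023,-0.112,0],[0,0,0,0.009,0.021,-0.118,0],[0,0,0,0.003,0.02,-0.124,0],[0,0,0,-0.002,0.019,-0.131,0],[0,0,0,-0.008,0.018,-0.139,0],[0,0,0,-0.012,0.017,-0.147,0],[0,0,0,-0.017,0.016,-0.154,0],[0,0,0,-0.021,0.015,-0.162,0],[0,0,0,-0.025,0.015,-0.171,0],[0,0,0,-0.029,0.014,-0.18,0],[0,0,0,-0.032,0.014,-0.188,0],[0,0,0,-0.034,0.013,-0.197,0],[0,0,0,-0.036,0.013,-0.206,0],[0,0,0,-0.036,0.013,-0.206,0]]
  ]
}}

```text
clock: 3.4
tcp_pos: [0.4811, 0.0637, 0.1351]
ee_rot: [-0.003, 0.637, 0.771, -0.002]
ft_force: [0.1, -0.3, -0.2]
finger_gap: 0.0004
```

```bash
python3 - <<'E'
from h import *
im=ctrl.capture("scene")[120:305,180:340]; im2=ctrl.capture("side")[100:285,200:360]
cv2.imwrite("pics/b.png",cv2.resize(np.hstack([im,im2]),None,fx=2.5,fy=2.5,interpolation=cv2.INTER_CUBIC))
print(ctrl.sense()['tcp_pos'],ctrl.sense()['ft_force'])
E
```

```text
[0.48289376 0.06366159 0.1370014 ] [-0.22840226 -0.26342272  0.01439124]
```

View pics/b.png

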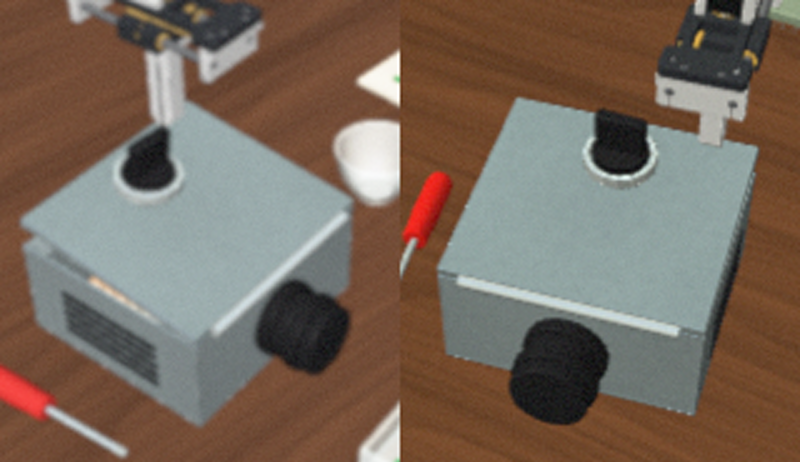

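The lid has swung most of the way, leaving a slight gap at the front (crop (30,230)). I'll push on gently to shut.

Emit:
{"method": "carry_out", "body": {
  "series": [
    [[0,0,0,-0.001,-0.001,-0.006,0],[0,0,0,-0.002,-0.001,-0.012,0],[0,0,0,-0.002,-0.001,-0.017,0],[0,0,0,-0.003,-0.001,-0.021,0],[0,0,0,-0.003,-0.001,-0.024,0],[0,0,0,-0.003,-0.001,-0.026,0],[0,0,0,-0.003,-0.001,-0.027,0],[0,0,0,-0.003,-0.001,-0.027,0]]
  ]
}}

```text
clock: 4.17
tcp_pos: [0.4797, 0.0627, 0.1103]
ee_rot: [-0.002, 0.637, 0.771, -0.001]
ft_force: [-1.4, 0.0, 3.3]
finger_gap: 0.0003
```

Emit:
{"method": "carry_out", "body": {
  "series": [
    [[0,0,0,0,0,-0.001,0],[0,0,0,0,0,-0.002,0],[0,0,0,0,0,-0.002,0]]
  ]
}}

```text
clock: 4.42
tcp_pos: [0.4797, 0.0627, 0.1102]
ee_rot: [-0.002, 0.637, 0.771, -0.002]
ft_force: [-5.3, 0.3, 12.7]
finger_gap: 0.0
```

Hard stop at z=0.110 with 12.7 N and no travel, so the lid is shut. I'll lift off, open the fingers and look at the wing.

Emit:
{"method": "carry_out", "body": {
  "series": [
    [[0,0,0,0,0,0.03,0],[0,0,0,0,0,0.07,0],[0,0,0,0,0,0.11,0],[0,0,0,0,0,0.14,0],[0,0,0,0.02,-0.02,0.14,0.06],[0,0,0,0.047,-0.062,0.14,0.06],[0,0,0,0.047,-0.062,0.14,0.06],[0,0,0,0.047,-0.062,0.14,0.06]]
  ]
}}

```text
clock: 5.08
tcp_pos: [0.5278, -0.0013, 0.2499]
ee_rot: [-0.002, 0.638, 0.77, -0.002]
ft_force: [-0.6, 0.0, -0.6]
finger_gap: 0.0238
```

```bash
python3 - <<'E'
from h import *
print(ctrl.sense()['tcp_pos'],ctrl.sense()['ft_force'])
w=ctrl.camera_info("wrist");print(w['xyz'],w['attitude'])
im=ctrl.capture("wrist");cv2.imwrite("pics/w1.png",im)
a=ctrl.capture("scene");b=ctrl.capture("side");cv2.imwrite("pics/a1.png",a);cv2.imwrite("pics/b1.png",b)
cv2.imwrite("pics/c1.png",cv2.resize(np.hstack([a[130:290,185:325],b[105:265,215:355]]),None,fx=2.85,fy=2.85,interpolation=cv2.INTER_CUBIC))
print(proj(w,[[.527,.001,.164],[.527,.001,.11]]))
E
```

```text
[ 0.5277807  -0.0012563   0.24990591] [-0.55072634  0.01069801 -0.61613917]
[0.51550413 0.06681658 0.42997556] [0.12033883 0.98830302 0.0932789  0.00864603]
[[276.0980586 212.7068306]
 [276.3016851 199.5620477]]
```

View pics/w1.png

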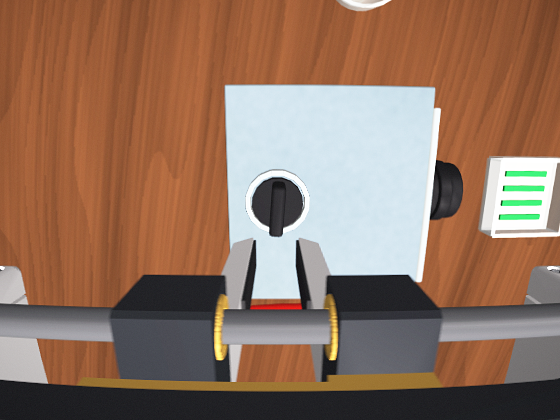

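View pics/c1.png

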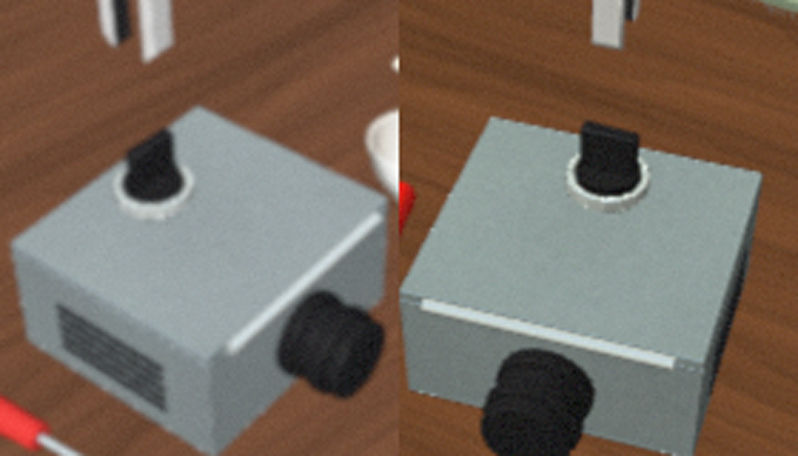

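The lid is flat on the box. In the wrist view the collar is centred near (278,201) and the bar runs from (279,181) to (277,235). I'll zoom in for the bar angle.

```bash
python3 - <<'E'
from h import *
im=cv2.imread("pics/w1.png")[155:250,230:330]
cv2.imwrite("pics/w1z.png",cv2.resize(cv2.convertScaleAbs(im,alpha=2.,beta=10),None,fx=6,fy=6,interpolation=cv2.INTER_CUBIC))
E
```

```text
(no output)
```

View pics/w1z.png

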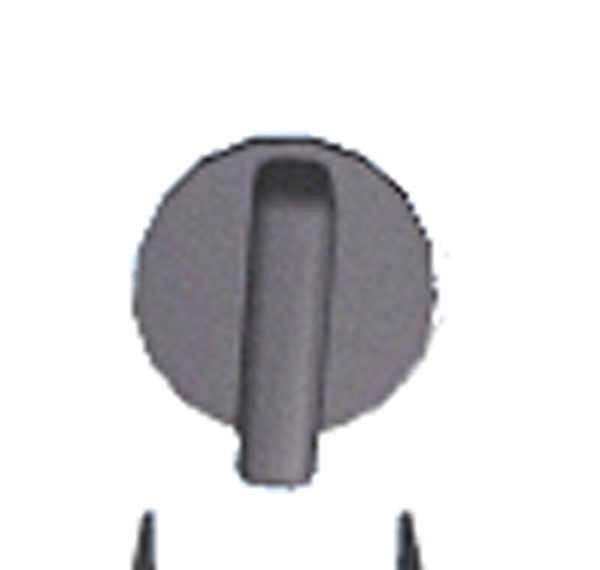

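```bash
python3 - <<'E'
from h import *
# wrist pose as recorded just before the picture
w=dict(ctrl.camera_info("wrist"))
print(w['xyz'],w['attitude'])
Z=lambda p:(p[0]/6+230-.4,p[1]/6+155-.4)
print("dial",plane(w,Z((284,286)),.128),"d",np.linalg.norm(plane(w,Z((133,286)),.128)-plane(w,Z((436,286)),.128)))
p,q=plane(w,Z((292,195)),.164),plane(w,Z((279,487)),.164);d=p-q
print("bar",p,q,(p+q)/2,np.linalg.norm(d),"yaw y-axis",np.arctan2(-d[0],d[1]))
p,q=plane(w,Z((249,300)),.164),plane(w,Z((331,300)),.164);print("thick",np.linalg.norm(p-q))
# collar from fixed cams
c=plane(w,(278,201),.122);print("collar",c)
print("lid edges",[plane(w,x,.11).round(4) for x in [(226,86),(434,88),(231,290)]])
s=ctrl.sense();print(s['tcp_pos'],s['ee_rot'],s['finger_gap'],s['joints'])
E
```

```text
[0.51369866 0.0692697  0.42958956] [0.11958015 0.98822872 0.09508884 0.00791853]
dial [0.5252172  0.00524264 0.128     ] d 0.04773234026102753
bar [0.5224836 0.0256274 0.164    ] [ 0.52872398 -0.01595361  0.164     ] [0.52560379 0.0048369  0.164     ] 0.04204666822220893 yaw y-axis 0.1489657731045816
thick 0.011390195952003121
collar [0.52621628 0.00538952 0.122     ]
lid edges [array([0.4581, 0.1014, 0.11  ]), array([0.6505, 0.1385, 0.11  ]), array([ 0.4957, -0.103 ,  0.11  ])]
[0.5258564  0.00147869 0.2494111 ] [-0.00268707  0.63645264  0.77130895 -0.00182284] 0.03555676043294724 [-1.61563993e-01  7.43065826e-02  1.59997494e+00 -4.41591797e-04
  1.47379029e+00 -3.52526656e-01]
```

```bash
python3 - <<'E'
from h import *
w=ctrl.camera_info("wrist"); im=ctrl.capture("wrist"); w2=ctrl.camera_info("wrist")
print(w2['xyz']-w['xyz'])
g=cv2.cvtColor(im,cv2.COLOR_BGR2GRAY)
m=((g<75)).astype(np.uint8); m[:150]=0;m[232:]=0;m[:,:235]=0;m[:,325:]=0
c=max(cv2.findContours(m,0,cv2.CHAIN_APPROX_NONE)[0],key=cv2.contourArea)[:,0]
print(c.min(0),c.max(0))
top=c[c[:,1]<c[:,1].min()+35]
x=top[:,0].astype(float);y=top[:,1].astype(float)
s=np.linalg.lstsq(np.c_[2*x,2*y,np.ones(len(x))],x*x+y*y,rcond=None)[0]
r=np.sqrt(s[2]+s[0]**2+s[1]**2);print("circ",s[:2],r)
print("dial", plane(w,s[:2],.126),"diam",2*np.linalg.norm(plane(w,s[:2],.126)-plane(w,(s[0]+r,s[1]),.126)))
imz=im[155:250,230:330]
cv2.imwrite("pics/w2z.png",cv2.resize(cv2.convertScaleAbs(imz,alpha=3,beta=-20),None,fx=6,fy=6,interpolation=cv2.INTER_CUBIC))
E
```

```text
[-0.00014222  0.00026768  0.00011063]
[254 181] [304 231]
circ [278.88002079 205.86080005] 24.718273735248868
dial [0.52778426 0.00173275 0.126     ] diam 0.047139861799969034
```

View pics/w2z.png

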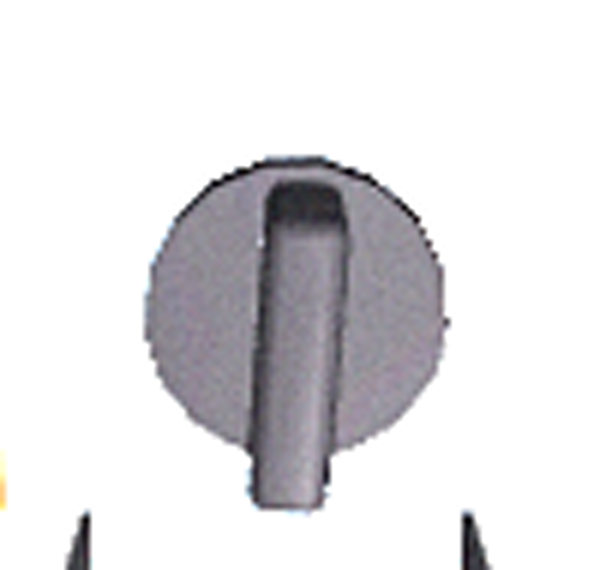

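```bash
python3 - <<'E'
from h import *
w=ctrl.camera_info("wrist")
Z=lambda p:(p[0]/6+230-.4,p[1]/6+155-.4)
p,q=plane(w,Z((307,222)),.164),plane(w,Z((288,510)),.164);d=p-q
print("bar",p,q,(p+q)/2,np.linalg.norm(d),"yaw y-axis",np.arctan2(-d[0],d[1]))
s=ctrl.sense();print(s['tcp_pos'],s['ft_force'],s['moment'],s['joints'][5])
y=rot(s['ee_rot']).as_matrix();print(y.round(3))
E
```

```text
bar [0.52519851 0.02253932 0.164     ] [ 0.53063866 -0.01890086  0.164     ] [0.52791859 0.00181923 0.164     ] 0.04179573263639343 yaw y-axis 0.13053078155694772
[0.52578567 0.00171464 0.24953617] [0.50945429 0.40219022 0.29168223] [-0.02126255 -0.10950675  0.01103258] -0.3526670331154938
[[-0.19   0.982 -0.006]
 [ 0.982  0.19   0.   ]
 [ 0.002 -0.006 -1.   ]]
```

The bar is centred at (0.528, 0.002), yaw 0.13, length 42 mm, which fits the given sizes and the expected axis. I'll align by -0.06 rad and descend with the jaws open.

Emit:
{"method": "carry_out", "body": {
  "series": [
    [[0,0,-0.06,0.002,0,-0.03,0.05],[0,0,-0.06,0.002,0,-0.06,0.05],[0,0,-0.06,0.002,0,-0.085,0.05],[0,0,-0.06,0.002,0,-0.105,0.05],[0,0,-0.06,0.002,0,-0.116,0.05],[0,0,-0.06,0.002,0,-0.116,0.05],[0,0,-0.06,0.002,0,-0.116,0.05]]
  ]
}}

```text
clock: 5.87
tcp_pos: [0.5275, 0.0024, 0.1336]
ee_rot: [-0.003, 0.659, 0.752, -0.002]
ft_force: [0.8, 0.4, 1.1]
finger_gap: 0.0498
```

```bash
python3 - <<'E'
from h import *
a=ctrl.capture("scene");b=ctrl.capture("side")
cv2.imwrite("pics/c2.png",cv2.resize(np.hstack([a[100:260,185:325],b[75:235,215:355]]),None,fx=2.85,fy=2.85,interpolation=cv2.INTER_CUBIC))
s=ctrl.sense();print(s['tcp_pos'],s['ft_force'],s['moment'])
E
```

```text
[0.52906923 0.00186694 0.13529117] [-0.26140947 -0.13464472  0.49421944] [-0.02529761 -0.06164093  0.09344955]
```

View pics/c2.png

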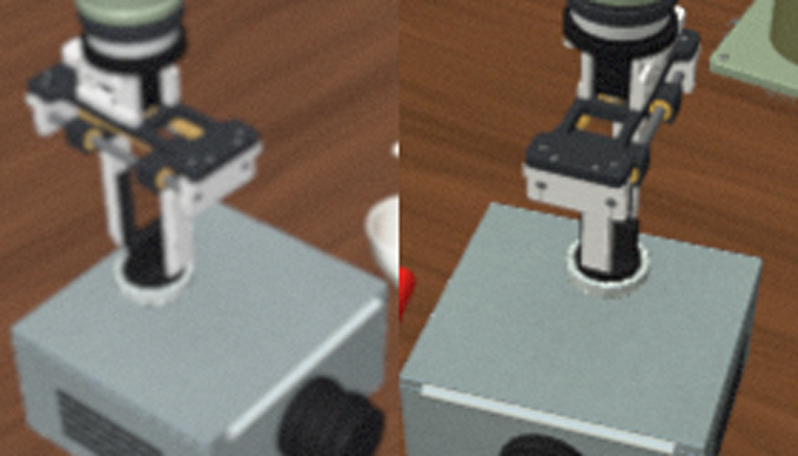

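The fingers straddle the bar above the dial. Lower a touch and close lightly.

Emit:
{"method": "carry_out", "body": {
  "series": [
    [[0,0,0,-0.001,0,-0.002,0.03],[0,0,0,-0.001,0,-0.002,0.02],[0,0,0,-0.001,0,-0.002,0.008],[0,0,0,-0.001,0,-0.002,0.004],[0,0,0,-0.001,0,-0.002,0.004],[0,0,0,-0.001,0,-0.002,0.004],[0,0,0,-0.001,0,-0.002,0.004],[0,0,0,-0.001,0,-0.002,0.004],[0,0,0,-0.001,0,-0.002,0.004]]
  ],
  "force": 12
}}

```text
clock: 6.72
tcp_pos: [0.5283, 0.0018, 0.1334]
ee_rot: [-0.001, 0.659, 0.752, -0.001]
ft_force: [-0.1, -0.6, 0.2]
finger_gap: 0.0116
```

```bash
python3 - <<'E'
from h import *
s=ctrl.sense();print(s['tcp_pos'],s['ft_force'],s['moment'],s['finger_gap'],s['joints'][5])
E
```

```text
[0.52827631 0.0018191  0.13339815] [-0.06691816 -0.60224467  0.18347224] [-0.04636031 -0.18903697 -0.10089107] 0.011560990044848339 -0.2924529535816363
```

Gripped (gap 11.6 mm), nearly no side load. Press 2.5 mm.

Emit:
{"method": "carry_out", "body": {
  "series": [
    [[0,0,0,0,0,-0.001,0.004],[0,0,0,0,0,-0.002,0.004],[0,0,0,0,0,-0.0025,0.004],[0,0,0,0,0,-0.0025,0.004],[0,0,0,0,0,-0.0025,0.004]]
  ]
}}

```text
clock: 7.13
tcp_pos: [0.5283, 0.0018, 0.1311]
ee_rot: [-0.001, 0.659, 0.752, -0.001]
ft_force: [-1.1, 0.1, 3.5]
finger_gap: 0.0119
```

Emit:
{"method": "carry_out", "body": {
  "series": [
    [[0,0,-0.07,0,0,0,0.004],[0,0,-0.14,0,0,0,0.004],[0,0,-0.21,0,0,0,0.004],[0,0,-0.28,0,0,0,0.004],[0,0,-0.35,0,0,0,0.004],[0,0,-0.42,0,0,0,0.004],[0,0,-0.5,0,0,0,0.004],[0,0,-0.5,0,0,0,0.004],[0,0,-0.5,0,0,0,0.004]]
  ]
}}

```text
clock: 7.88
tcp_pos: [0.5287, 0.0018, 0.1313]
ee_rot: [-0.001, 0.824, 0.567, -0.0]
ft_force: [-0.3, 0.8, 3.1]
finger_gap: 0.0117
```

```bash
cat > st.py <<'E'
from h import *
s=ctrl.sense();m=rot(s['ee_rot']).as_matrix()
print(s['tcp_pos'].round(4),s['ft_force'].round(1),s['moment'].round(3),round(s['finger_gap'],4),"turned",round(0.131-np.arctan2(m[1,1],m[0,1]),3))
E
python3 st.py
```

```text
[0.5287 0.0018 0.1313] [-0.3  0.8  3.1] [-0.047 -0.083 -0.036] 0.0117 turned 0.497
```

Emit:
{"method": "carry_out", "body": {
  "series": [
    [[0,0,-0.07,0,0,0,0.004],[0,0,-0.14,0,0,0,0.004],[0,0,-0.21,0,0,0,0.004],[0,0,-0.28,0,0,0,0.004],[0,0,-0.35,0,0,0,0.004],[0,0,-0.4,0,0,0,0.004],[0,0,-0.43,0,0,0,0.004],[0,0,-0.43,0,0,0,0.004],[0,0,-0.43,0,0,0,0.004]]
  ]
}}

```text
clock: 8.63
tcp_pos: [0.5288, 0.0015, 0.1303]
ee_rot: [-0.001, 0.926, 0.378, 0.0]
ft_force: [2.7, -0.5, -5.0]
finger_gap: 0.0121
```

```bash
python3 st.py; python3 - <<'E'
from h import *
a=ctrl.capture("scene");b=ctrl.capture("side")
cv2.imwrite("pics/c3.png",cv2.resize(np.hstack([a[100:260,185:325],b[75:235,215:355]]),None,fx=2.85,fy=2.85,interpolation=cv2.INTER_CUBIC))
E
```

```text
[0.5288 0.0015 0.1303] [ 2.7 -0.5 -5. ] [-0.236 -0.776 -0.05 ] 0.0121 turned 0.925
```

View pics/c3.png

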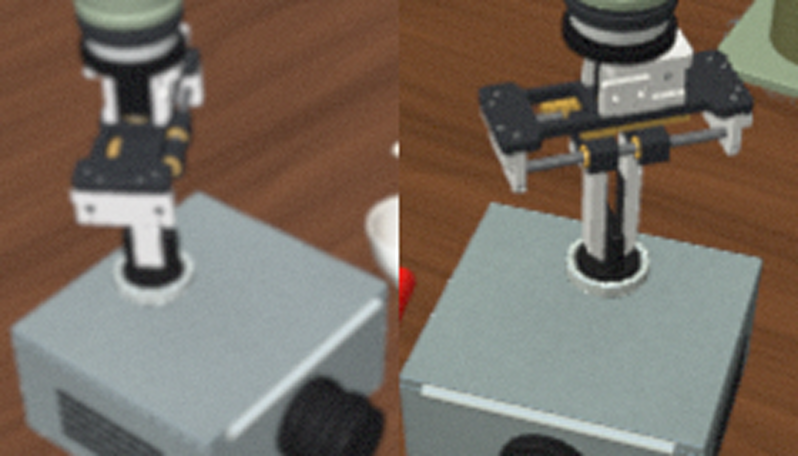

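The z force flipped from +3 to -5 N: the spring is pulling the wing down, so the notch is under the pin at about 0.93. Twist moment is still about zero, so it is not on the stop. Stop turning and follow it down.

Emit:
{"method": "carry_out", "body": {
  "series": [
    [[0,0,0,0,0,-0.001,0.004],[0,0,0,0,0,-0.002,0.004],[0,0,0,0,0,-0.002,0.004],[0,0,0,0,0,-0.002,0.004]]
  ]
}}

```text
clock: 9.07
tcp_pos: [0.5288, 0.0016, 0.1285]
ee_rot: [-0.001, 0.926, 0.378, 0.0]
ft_force: [3.5, -1.3, -4.1]
finger_gap: 0.0121
```

```bash
python3 st.py
```

```text
[0.5288 0.0016 0.1285] [ 3.5 -1.3 -4.1] [-0.13  -0.686 -0.014] 0.0121 turned 0.926
```

Emit:
{"method": "carry_out", "body": {
  "series": [
    [[0,0,0,0,0,-0.0006,0.004],[0,0,0,0,0,-0.0012,0.004],[0,0,0,0,0,-0.0012,0.004]]
  ]
}}

```text
clock: 9.32
tcp_pos: [0.5288, 0.0016, 0.1277]
ee_rot: [-0.001, 0.926, 0.378, 0.0]
ft_force: [2.1, -0.4, -1.7]
finger_gap: 0.0119
```

```bash
python3 st.py
```

```text
[0.5288 0.0016 0.1277] [ 2.1 -0.4 -1.7] [-0.104 -0.457 -0.023] 0.0119 turned 0.926
```

It is seated after a 5.7 mm drop, with the spring pull fading. Let go slowly and retreat.

Emit:
{"method": "carry_out", "body": {
  "series": [
    [[0,0,0,0,0,0,0.02],[0,0,0,0,0,0,0.04],[0,0,0,0,0,0,0.04],[0,0,0,0,0,0,0.04],[0,0,0,0,0,0,0.04],[0,0,0,0,0,0.02,0.04],[0,0,0,0,0,0.05,0.04],[0,0,0,0,0,0.09,0.04],[0,0,0,0,0,0.12,0.04],[0,0,0,0,0,0.12,0.04],[0,0,0,0,0,0.12,0.04]]
  ]
}}

```text
clock: 10.23
tcp_pos: [0.5304, 0.0014, 0.2504]
ee_rot: [0.001, 0.926, 0.378, 0.002]
ft_force: [0.1, 0.4, -0.7]
finger_gap: 0.04
```

```bash
python3 st.py; python3 - <<'E'
from h import *
a=ctrl.capture("scene");b=ctrl.capture("side");cv2.imwrite("pics/a4.png",a);cv2.imwrite("pics/b4.png",b)
cv2.imwrite("pics/c4.png",cv2.resize(np.hstack([a[130:290,185:325],b[105:265,215:355]]),None,fx=2.85,fy=2.85,interpolation=cv2.INTER_CUBIC))
w=ctrl.camera_info("wrist");im=ctrl.capture("wrist");cv2.imwrite("pics/w4.png",im)
E
```

```text
[0.5304 0.0014 0.2504] [ 0.1  0.4 -0.7] [-0.012  0.015  0.057] 0.04 turned 0.926
```

View pics/c4.png

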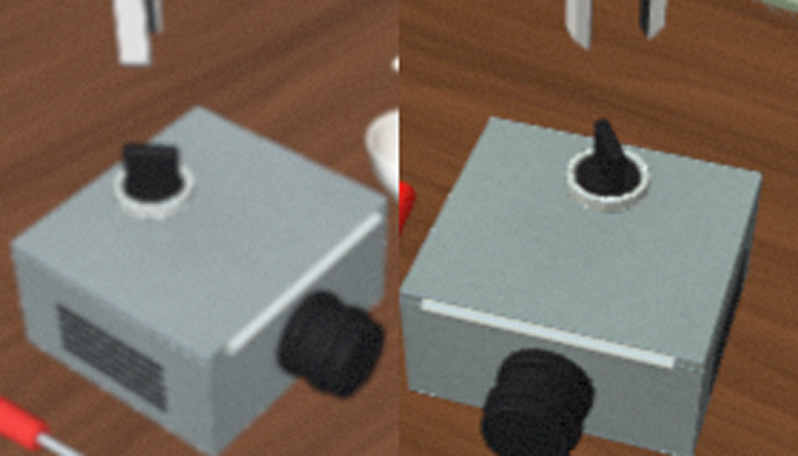

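View pics/w4.png

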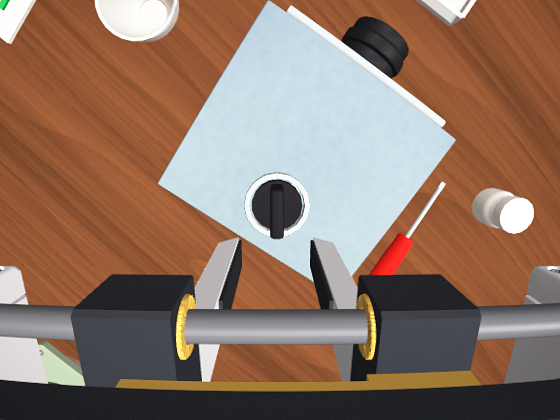

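The bar is now turned, pointing along the tool's x (wrist (277,180)–(277,237)), and the lid is flat. Next I'll measure whether the dial sits 6 mm lower.

```bash
python3 - <<'E'
from h import *
L=[]
for n in ("1","4"):
    a=cv2.imread(f"pics/a{n}.png")[165:210,217:262];b=cv2.imread(f"pics/b{n}.png")[138:183,267:312]
    L.append(np.hstack([cv2.convertScaleAbs(x,alpha=1.8,beta=15) for x in(a,b)]))
cv2.imwrite("pics/d4.png",cv2.resize(np.vstack(L),None,fx=6.6,fy=6.6,interpolation=cv2.INTER_CUBIC))
E
```

```text
(no output)
```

View pics/d4.png

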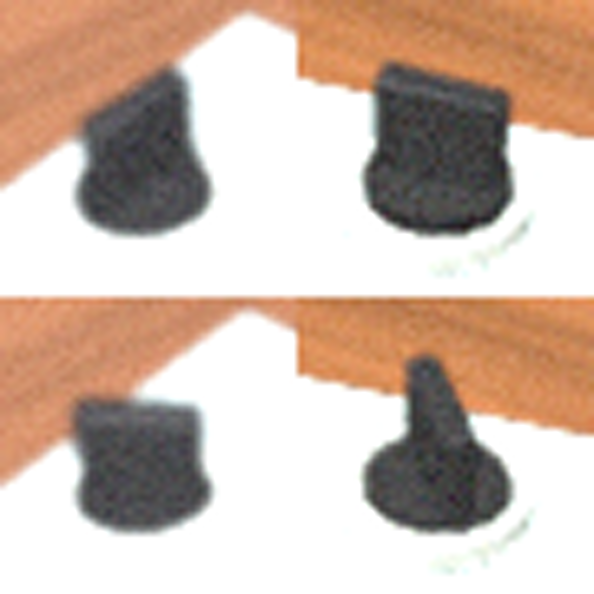

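```bash
python3 - <<'E'
from h import *
for n in "14":
  for c,(x0,y0) in {"a":(217,165),"b":(267,138)}.items():
    g=cv2.cvtColor(cv2.imread(f"pics/{c}{n}.png"),cv2.COLOR_BGR2GRAY)[y0:y0+45,x0:x0+45]
    g=cv2.resize(g,None,fx=4,fy=4,interpolation=cv2.INTER_CUBIC)
    m=(g<70).astype(np.uint8)
    k=max(cv2.findContours(m,0,cv2.CHAIN_APPROX_NONE)[0],key=cv2.contourArea)[:,0]/4.
    lo=k[k[:,1]>k[:,1].max()-6]
    print(n,c,"min",k.min(0)+[x0,y0],"max",k.max(0)+[x0,y0],"row of widest",k[k[:,0].argmax()]+[x0,y0],k[k[:,0].argmin()]+[x0,y0])
C={c:ctrl.camera_info(c) for c in("scene","side")}
for c in C:
    ang=np.linspace(0,2*np.pi,200)
    for z in(.128,.122,.125):
        P=proj(C[c],np.c_[.528+.0245*np.cos(ang),.0017+.0245*np.sin(ang),np.full(200,z)])
        print(c,z,"max",P.max(0).round(1),"min",P.min(0).round(1))
E
```

```text
1 a min [228.75 174.5 ] max [248.5  200.25] row of widest [248.5  193.75] [228.75 183.25]
1 b min [277.25 147.  ] max [299.75 173.25] row of widest [299.75 155.25] [277.25 163.75]
4 a min [227.25 179.75] max [248.5  200.25] row of widest [248.5 195. ] [227.25 185.  ]
4 b min [277.25 146.  ] max [299.   173.25] row of widest [299. 169.] [277.25 165.  ]
scene 0.128 max [248.9 198. ] min [227.  184.1]
scene 0.122 max [249.  200.1] min [227.2 186.2]
scene 0.125 max [248.9 199. ] min [227.1 185.1]
side 0.128 max [299.5 170.2] min [276.5 154.9]
side 0.122 max [299.4 172.3] min [276.4 157. ]
side 0.125 max [299.4 171.3] min [276.4 155.9]
```

```bash
python3 - <<'E'
from h import *
im=cv2.imread("pics/w4.png")[155:250,230:330]
cv2.imwrite("pics/w4z.png",cv2.resize(cv2.convertScaleAbs(im,alpha=3,beta=-20),None,fx=6,fy=6,interpolation=cv2.INTER_CUBIC))
a=ctrl.camera_info("scene");b=ctrl.camera_info("side")
for n,oy,(s,t) in (("before",0,((134,98),(447,82))),):
    S=(s[0]/6.6+217,s[1]/6.6+165);T=((t[0]-297)/6.6+267,t[1]/6.6+138);print(n,tri(a,S,b,T))
# predicted bar top outline for z=.164 / .158
for z in(.164,.158):
    for yaw in (.131,.131-.926):
        u=np.array([np.cos(yaw),np.sin(yaw)]);v=np.array([-u[1],u[0]])
        P=np.array([[*(np.array([.528,.0017])+i*.006*u+j*.022*v),z] for i in(-1,1) for j in(-1,1)])
        print(z,yaw,"scene min row",proj(a,P)[:,1].min().round(1),"side min row",proj(b,P)[:,1].min().round(1))
E
```

```text
before (array([0.52643215, 0.00326687, 0.15920717]), np.float64(0.002251146881610466))
0.164 0.131 scene min row 172.6 side min row 145.2
0.164 -0.795 scene min row 176.2 side min row 142.4
0.158 0.131 scene min row 174.7 side min row 147.4
0.158 -0.795 scene min row 178.4 side min row 144.6
```

View pics/w4z.png

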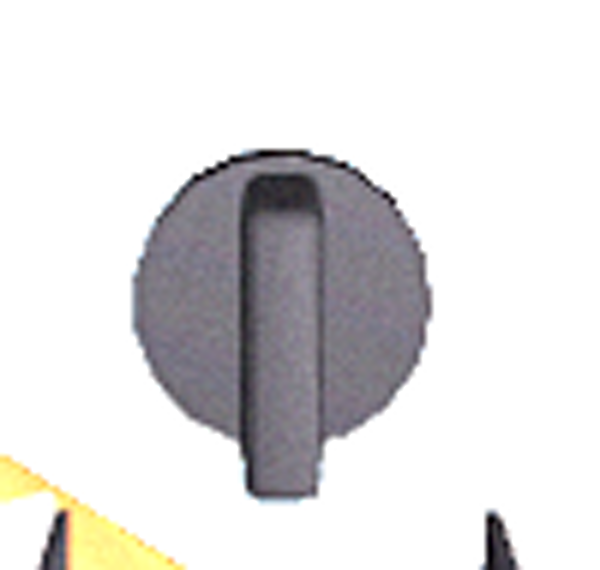

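The bar-top rows against prediction, with the same mask bias as before (+1.8 px):
- Scene: +1.4 px if dropped, +3.5 px if not.
- Side: +1.4 px if dropped, +3.6 px if not.

Both favour a drop of about 5–6 mm. I'll confirm with a feather touch on the bar's top: 0.158 if locked, 0.164 if not.

Emit:
{"method": "carry_out", "body": {
  "series": [
    [[0,0,0,-0.002,0,0,0],[0,0,0,-0.002,0,-0.03,0],[0,0,0,-0.002,0,-0.06,0],[0,0,0,-0.002,0,-0.075,0],[0,0,0,-0.002,0,-0.083,0],[0,0,0,-0.002,0,-0.083,0],[0,0,0,-0.002,0,-0.085,0],[0,0,0,-0.002,0,-0.086,0],[0,0,0,-0.002,0,-0.087,0],[0,0,0,-0.002,0,-0.088,0],[0,0,0,-0.002,0,-0.088,0]]
  ]
}}

```text
clock: 11.3
tcp_pos: [0.526, 0.0017, 0.1584]
ee_rot: [-0.001, 0.926, 0.378, -0.001]
ft_force: [0.8, 0.1, 0.1]
finger_gap: 0.0006
```

```bash
python3 st.py
```

```text
[0.526  0.0017 0.1584] [0.8 0.1 0.1] [-0.052 -0.066  0.001] 0.0006 turned 0.926
```

The fingertips reach z=0.158 over the bar with no contact. An unlocked bar would have stopped them at 0.164, so the wing is down in the notch. Retreat and take a last look.

Emit:
{"method": "carry_out", "body": {
  "series": [
    [[0,0,0,0,0,0.04,0],[0,0,0,0,0,0.08,0],[0,0,0,0,0,0.12,0],[0,0,0,-0.03,0,0.16,0],[0,0,0,-0.05,0,0.18,0],[0,0,0,-0.05,0,0.18,0],[0,0,0,-0.05,0,0.18,0],[0,0,0,-0.05,0,0.18,0]]
  ]
}}

```text
clock: 11.97
tcp_pos: [0.4759, 0.0018, 0.3379]
ee_rot: [-0.001, 0.926, 0.378, -0.001]
ft_force: [0.3, -0.3, 0.4]
finger_gap: -0.0
```

```bash
python3 - <<'E'
from h import *
a=ctrl.capture("scene");b=ctrl.capture("side")
a0=cv2.imread("pics/scene0.png")
d=cv2.absdiff(cv2.GaussianBlur(a,(5,5),0),cv2.GaussianBlur(a0,(5,5),0)).max(2)
for n,(x,y,w,h) in {"tub":(325,165,30,42),"driver":(162,258,75,48),"pot":(188,302,38,45)}.items(): print(n,"max diff",d[y:y+h,x:x+w].max())
cv2.imwrite("pics/e.png",cv2.resize(np.hstack([a[100:350,150:400],b[90:340,130:430]]),None,fx=1.45,fy=1.45))
print(ctrl.sense()['ft_force'],ctrl.sense()['tcp_pos'])
E
```

```text
tub max diff 5
driver max diff 5
pot max diff 4
[-0.01656888 -1.15497404 -0.06184901] [0.47552787 0.00184247 0.33627652]
```

View pics/e.png

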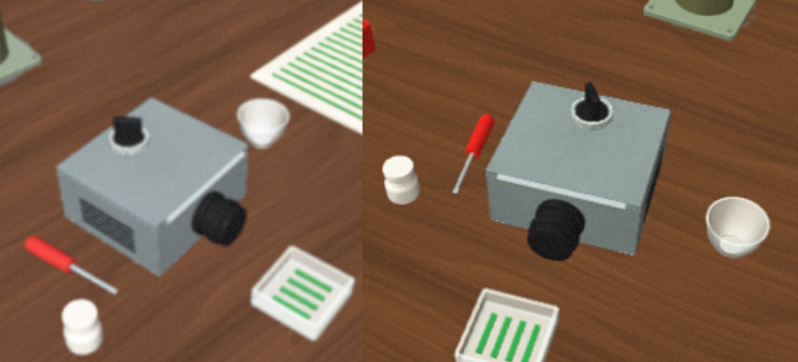

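The lid is shut, the wing is turned and down, and the tub, driver and pot haven't moved. The arm is clear.

```bash
python3 -c "
from cell import ctrl
print(ctrl.hand_in())"
```

```text
the job is handed in; nothing more can be done
None
```

The lid is shut, the wing fastener is in its locked detent, and the job is handed in after about 12 s of the 70 s allowed.

- **Lid:** I pushed it down along its arc until it stopped hard at z = 0.110 m. Force there rose to about 13 N with no more travel.
- **Wing:** I gripped it at 12 N, pressed about 2.5 mm (3.5 N) and turned it clockwise. At about 0.93 rad of tool turn the pressing force fell from +3 N to -5 N as the notch came under the pin, with no twist moment from the stop. I stopped turning there, followed it down about 5.7 mm in all, and let go.

Last checks:
- **Drop:** The bar-top position in both fixed cameras matches a drop of about 6 mm. Fingertips lowered over the bar reached z = 0.158 m without contact; an unlocked bar would have stopped them at 0.164 m.
- **Bystanders:** The tub, driver and pot look unchanged in the scene camera, and the arm is clear of everything.
- **Disagreed at first:** The dial's lower outline showed no change after the drop. I put that down to its dark side wall merging with the dial in the mask, so I relied on the bar top and the touch instead.
- **Turn angle:** The 0.93 rad is just under the stated 1.02 rad minimum. The pin's play and the wing's released offset (up to 0.1 rad) can account for that.

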